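# Clamp the reagent bottle in the quick-release cradle

### The job

Stand the smaller of the two capped plastic bottles upright in the bottle cradle on top of the bench shaker, setting it down gently between the V and the open jaw. Then push (do not grip) the cradle's cam handle round clockwise, seen from above, until it snaps over centre and stays shut by itself with the bottle clamped fully home in the V. Feel for the snap and do not force the handle on against its stop; leave everything else on the bench where it is.

Things in the scene. Friction and masses are not known exactly. Their poses are not given: they have to be found in the camera images.
- bottle: smaller white plastic reagent bottle, 0.34 kg nominal (varies): round body 60 mm diameter up to 124 mm high (rounded shoulder above about 100 mm), ribbed screw cap (does not turn) 35 mm diameter from 125 to 144 mm, the easy place to grip from above. Origin: centre of its underside; z up along its axis
- cradle: fixed bottle cradle on a grey shaker housing; its plate (186 x 84 mm, top at z = 80 mm) is the floor the bottle stands on. Origin: at bench level under the axis of the seated bottle; x points from the cam handle over the jaw to the V. The V: two upright faces at 45 degrees, tops at z = 129 mm, touching a seated bottle on its +x side at +/-45 degrees. Plate from x = -126 to +60 mm. z up
- seat (a point): on the cradle floor (80 mm above the bench), the point where the centre of the bottle's underside stands when it is fully home in the V
- load_point (a point): on the cradle floor 5 mm to the jaw side of seat: the place for lowering the bottle; it clears the V by 5 mm and the open pad by 5 to 9 mm along the cradle's x, and by about 5 mm to either side
- pivot (a point): on the vertical axis of the cam handle, 132 mm above the bench; cradle frame x = -100 mm, y = 0. After 0.6 rad of nearly free swing a spring resists: at most about 1 N m (11 N at 85 mm from the pivot) near 1.6 rad, then ever less; at dead centre, 2.5 rad, it turns over, throws the handle the last 0.17 rad to its stop in about 0.2 s and holds it there. Let go earlier, it springs back
- cam_handle: black cam handle; origin on the pivot axis at bench level, x along the bar, z up. Bar 14 mm wide, z 124 to 140 mm, from a 32 mm hub cap (top 146 mm) out to 106 mm. Swings 2.67 rad clockwise, from about the cradle's -y (open) over -x to a hard stop; it is indexed on its hub, so all angles are shifted by one unmarked angle within 0.3 rad, and starts 0 to 0.55 rad into it. Over 30 N damages it
- handle_end (a point): centre of the round end of the cam handle (18 mm across, z 122 to 142 mm), 106 mm from the pivot axis, 132 mm above the bench. The flasks that its path crosses are 110 mm tall
- jaw_face (a point): front face of the steel jaw block that the cam drives, 106 mm above the bench; in the cradle frame x = -55 to -50.5 mm at the start (open) and about -39 mm when locked
- pad: sprung rubber pad, its front 11 mm before the jaw face, 36 mm wide, z 91 to 121 mm; its front is at cradle x = -44 to -40 mm at the start; presses the locked bottle with about 10 to 14 N. Origin: that of the cradle with the jaw fully open; moves with the jaw
- big_bottle: larger white plastic reagent bottle with ribbed cap, 68 mm diameter, 164 mm tall, stands near the smaller one; too big for the cradle; bystander; origin: centre of its underside
- timer: small white kitchen-type timer, 48 x 64 x 59 mm; bystander; origin: centre of its underside
- tape: roll of adhesive tape lying flat, 96 mm across, 25 mm high; bystander; origin: centre of its underside
- marker: marker pen lying on the bench, 135 mm long, 17 mm thick; bystander; origin: centre of its underside

How it is judged (in metres and radians):
On the way, in this order (a step that is already met when the one before it is completed fails the run):
1. the bottle stands upright on the cradle floor between the V and the open jaw, let go (z of bottle in the frame of seat between -0.004 and 0.004 m and horizontal distance between bottle and seat below 0.014 m and angle between bottle's own z axis and vertical below 0.08 rad and x of jaw_face in the frame of cradle below -0.0495 m and contact force between the fingers and bottle below 0.1 N), for 0.2 s.
2. the cam has driven the jaw home and the pad presses on the bottle (x of jaw_face in the frame of cradle above -0.041 m and contact force between pad and bottle above 4 N), for 0.2 s.
At the end, for the whole second after the job is handed in: The smaller bottle stands upright (0.05 rad) on the cradle floor (4 mm), its axis within 4 mm of the seat in the V; the jaw face is over 14 mm forward of its fully open place, the pad presses the bottle with over 4 N; the handle is let go, still, and stays shut by itself (all of step 2 and z of bottle in the frame of seat between -0.004 and 0.004 m and horizontal distance between bottle and seat below 0.004 m and angle between bottle's own z axis and vertical below 0.05 rad and linear speed of cam_handle below 0.02 m/s and contact force between the fingers and cam_handle below 0.1 N); the robot touches nothing.
It fails at once if the handle is forced: more than 30 N between the fingers and the cam handle (contact force between the fingers and cam_handle above 30 N).
It fails at once if the bottle is banged or pressed into the cradle with more than 60 N (contacts summed) (contact force between bottle and cradle above 60 N).
It fails at once if the bottle is tipped by more than 0.4 rad (angle between bottle's own z axis and vertical above 0.4 rad).
It fails at once if a bystander is moved by more than 20 mm (distance of any of big_bottle, timer, tape, marker from where it was at the start of the episode above 0.02 m).
It also fails if it takes over 72 s, if anything falls off the work surface, if the arm or the gripper's body presses on something with over 40 N, if the wrist force passes 120 N, or if a joint passes its speed limit or range.

### The arm

A 6-joint arm with a two-finger parallel gripper is mounted at the origin on a cart in front of the work surface, level with it; the furniture and walls round the work are solid. World frame = base frame: x ahead of the robot, y to its left, z up, the work surface at z = 0. Lengths are in mm, angles in degrees, forces in N, time in s.
With the tool pointing down it reaches from about 300 to 850 mm from the base axis. Payload 4.2 kg.
Tool frame: the origin (TCP) lies at the very end of the fingers, on their centre line; the grasp point (between the pads) lies 19 mm behind it (env.grip_depth is the distance from the TCP to the grasp point, in mm); z points along the fingers, y is the line along which they close (so a half turn about z gives the same grasp; the last joint's range is limited). The gripper opens to 91 mm and grips with 3 to 60 N. Pads are 32 mm wide; open, the fingers measure 118 mm over their backs; the gripper's body (76 mm by 178 mm) begins 60 mm behind the grasp point.
Start: joints at [73.854, 18.312, 89.639, -0, 72.044, -1.146], TCP at [148.823, 555.423, 213.976] pointing down, gripper open.
Joint ranges: [-177.97, 177.97], [-48.28, 115.42], [12.27, 149.76], [-77.06, 257.06], [2.81, 150.46], [-146.56, 146.56]. Speed limits (degrees/s): [147.25, 147.25, 180, 180, 180, 180].

### API

Orientations are given as [roll, pitch, yaw] about the fixed x, y, z axes, in that order (R = Rz(yaw) Ry(pitch) Rx(roll)).
In Python, from workcell import env, cams gives the robot as it stands.
- The arm moves only by the tool apply_moves, never from a script. Its argument "deltas" is a list of rows, each a list of 5 numbers: the shift along the tool's x, y, z in m, then the turn about the tool's z in rad, then the opening, from -1 (shut) to 1 (fully open), so that 0 is half open. In form: [[tx, ty, tz, roll, gripper], ...]. A call has 1 to 5 rows; each row is the pose to reach, as a shift and turn from the pose commanded when the call began, along the tool's axes at that moment; what a row does not reach only later rows make up. A row lasts 1/10 s, in which the tool goes at most 50 mm and 8.59 degrees, less where a joint would pass 70% of its speed; a pose out of reach is approached as far as the arm can. A call with a gripper value outside its range is refused whole. The fingers move at their own pace and stop on an object; "grip_force" is the grip in N (left out, the last holds). Time passes only in rows, so rows that repeat a pose let the fingers close. It gives the time, the measured TCP pose, the force, the opening and the grip force at its end, in the units of the state.
- env.state(): the state, without advancing time (a new reading comes with each control period).
- cams.grab_frame(name): name is "scene" or "top"; returns the picture (400x640x3 uint8, blue, green, red); there is no depth.
- cams.get_calibration(name): a dict with "mtx" (3x3 intrinsics, pixels), "eye" and "attitude" of the camera in the world. Camera axes: x right, y down, z forward; pixel columns grow to the right and rows downward; lengths in mm; the calibration is good to about 2 mm. A picture is of the moment at which its call begins. get_calibration takes no time and is no camera call.
- env.job_done(): hands the job in; it is judged then, once.
The state is a dict: "time_s": time; "qpos": joint angles; "qvel": joint speeds; "effort": joint torques, N m; "ee_pos": TCP position; "ee_rot": TCP orientation; "force": force on the tool from outside, world axes, zero at the start; "torque": the same for the moment, N m; "gripper_width": finger opening in mm; "gripper_force": force on a finger pad.
Only numpy, scipy, OpenCV 4.12 (cv2) and the standard library are available. Lean on these libraries where they do the work, as an engineer would, in place of code of your own. Each camera call takes 0.05 s, during which the arm holds its last target. There are 200 camera calls.

## Working session

There is one attempt and no reset: what is moved stays moved. The work goes in short steps, Python scripts to look and compute and a tool call to move; the robot and the scene stay as the last step left them, time stands still between calls to the robot, and variables do not carry over. Pictures are saved under pics/ and viewed, at most 10 in all, crops included, and the job is handed in when it is done.

Besides the shell and the picture viewer there is one more tool, called after "Call:" by a JSON object that holds its "fn" and its "kwargs", one argument or row to a line. apply_moves: Moves the arm, as the interface text tells. Its arguments: {"type":"object","properties":{"deltas":{"type":"array"},"grip_force":{"type":"number"}},"required":["deltas"]}

```bash
ls; mkdir -p pics
python3 - <<'E'
from workcell import env,cams
import cv2
for n in("scene","top"):
    cv2.imwrite(f"pics/{n}0.png",cams.grab_frame(n)); c=cams.get_calibration(n); print(n,c)
print(env.state(),env.grip_depth)
E
```

```text
pics
scene {'mtx': array([[430.61075077,   0.        , 319.51233958],
       [  0.        , 430.61075077, 207.99375083],
       [  0.        ,   0.        ,   1.        ]]), 'eye': array([ 147.5911101 , -780.89673631,  934.82081232]), 'attitude': array([-137.75759088,   -0.56656387,  -30.46119582])}
top {'mtx': array([[406.50418563,   0.        , 320.30075837],
       [  0.        , 406.50418563, 201.18051792],
       [  0.        ,   0.        ,   1.        ]]), 'eye': array([ 325.02963584, -137.16374319, 1086.14030121]), 'attitude': array([-1.67778983e+02,  2.21228800e-02, -9.14643153e+01])}
{'time_s': 0.1, 'qpos': array([ 7.38550517e+01,  1.83471874e+01,  8.96972055e+01,  1.38978027e-04,
        7.20441939e+01, -1.14464067e+00]), 'qvel': array([-0.05702264, -0.08477299, -0.08373633, -0.05281391, -0.08105791,
        0.02373696]), 'effort': array([-1.33598161e-03, -4.13328266e+01, -2.32506108e+01,  7.27978698e-02,
        4.22447501e-02, -6.03528611e-05]), 'ee_pos': array([148.68892406, 554.99172171, 213.22726009]), 'ee_rot': array([-1.79911433e+02, -1.90176326e-03,  1.64999648e+02]), 'force': array([-0.04281642,  0.34990912, -0.63851608]), 'torque': array([ 0.02297067, -0.00622613,  0.01357163]), 'gripper_force': 0.0, 'gripper_width': 90.90434068357635} 18.8
```

View pics/scene0.png

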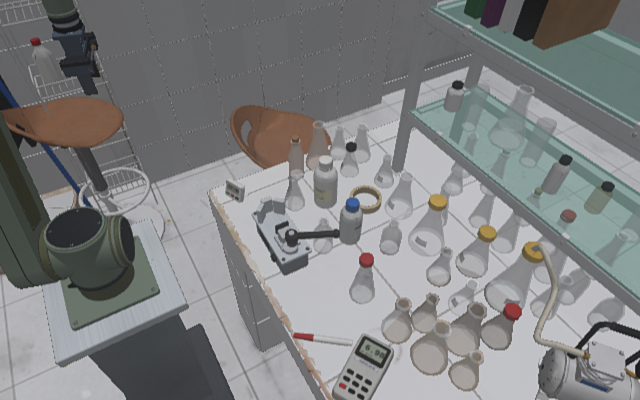

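View pics/top0.png

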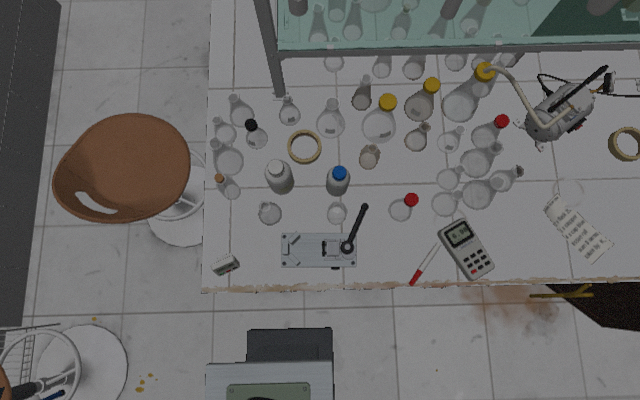

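The small bottle has the blue cap (top 339,173; scene 352,205). The cradle's pivot is near top (347,247), and the handle end is near (364,207). The V is on the left, so cradle x ≈ world +y. Next I'll look at enlarged crops.

```bash
cat > h.py <<'E'
import numpy as np,cv2
from scipy.spatial.transform import Rotation as R
from workcell import env,cams
C={n:cams.get_calibration(n) for n in("scene","top")}
def ray(n,p):
    c=C[n];d=np.linalg.inv(c["mtx"])@[p[0],p[1],1.]
    return np.array(c["eye"]),R.from_euler("xyz",c["attitude"],degrees=True).apply(d)
def onz(n,p,z):
    e,d=ray(n,p);return e+d*(z-e[2])/d[2]
def proj(n,P):
    c=C[n];q=c["mtx"]@R.from_euler("xyz",c["attitude"],degrees=True).inv().apply(np.array(P,float)-c["eye"]);return q[:2]/q[2]
def tri(ps,pt):
    e1,d1=ray("scene",ps);e2,d2=ray("top",pt);d1/=np.linalg.norm(d1);d2/=np.linalg.norm(d2)
    t=np.linalg.lstsq(np.c_[d1,-d2],e2-e1,rcond=None)[0];a=e1+d1*t[0];b=e2+d2*t[1]
    return (a+b)/2,np.linalg.norm(a-b)
E
python3 - <<'E'
import cv2
s=cv2.imread("pics/scene0.png")[140:290,220:420];t=cv2.imread("pics/top0.png")[130:280,205:405]
cv2.imwrite("pics/cs.png",cv2.resize(s,(800,600),interpolation=2));cv2.imwrite("pics/ct.png",cv2.resize(t,(800,600),interpolation=2))
E
```

```text
(no output)
```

View pics/cs.png

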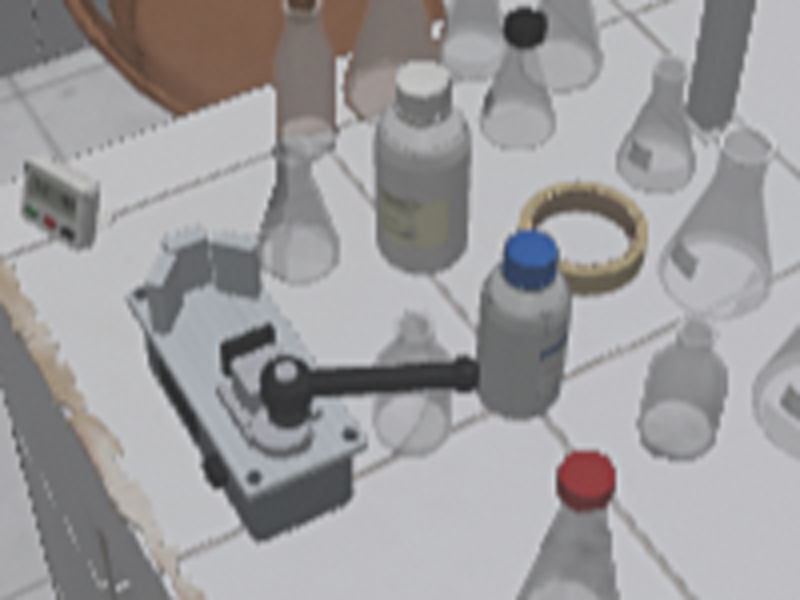

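View pics/ct.png

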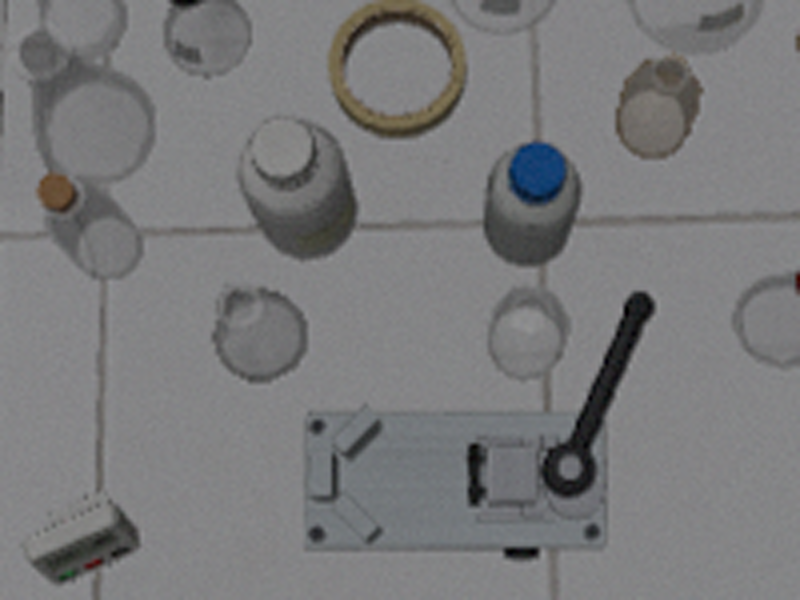

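Crops: the blue cap is at crop-scene (530,258) and crop-top (538,172). Plate corners in crop-top are (305,410), (607,410), (607,549) and (305,549). The hub is at crop-top (569,469) and the handle end at (639,306).

Run:
```python
from h import *
np.set_printoptions(precision=1,suppress=True)
ct=lambda x,y:np.array([(x+.5)/4-.5+205,(y+.5)/4-.5+130])
cs=lambda x,y:np.array([(x+.5)/4-.5+220,(y+.5)/4-.5+140])
def blue(n):
    im=cv2.imread(f"pics/{n}0.png");h=cv2.cvtColor(im,cv2.COLOR_BGR2HSV)
    m=cv2.inRange(h,(100,120,60),(125,255,255));k,l,st,ce=cv2.connectedComponentsWithStats(m)
    b=min((i for i in range(1,k) if st[i,4]>40),key=lambda i:np.linalg.norm(ce[i]-({"scene":(352,205),"top":(339,173)}[n])))
    print(n,st[b],ce[b]);return ce[b]
s,t=blue("scene"),blue("top")
print("cap tri",tri(s,t)," top@140",onz("top",t,140),"scene@136",onz("scene",s,136))
c=[ct(305,410),ct(607,410),ct(607,549),ct(305,549)]
P=[onz("top",p,80) for p in c];print(P,np.linalg.norm(P[0]-P[1]),np.linalg.norm(P[1]-P[2]))
ctr=np.mean(P,0);u=(P[0]-P[1]+P[3]-P[2]);u/=np.linalg.norm(u);print("ctr",ctr,"u",u,"yaw",np.degrees(np.arctan2(u[1],u[0])))
print("seat",ctr+33*u,"load",ctr+28*u,"pivot",ctr-67*u)
print("corner tri", tri(cs(367,440),ct(607,410)),tri(cs(258,490),ct(607,549)),tri(cs(128,293),ct(305,549)))
hub=tri(cs(288,372),ct(569,469));end=tri(cs(464,374),ct(639,306));print("hub",hub,"end",end, onz("top",ct(569,469),146),onz("top",ct(639,306),142))
# V tops: back-left and right
print("bottle base check", onz("top",ct(528,225),0))
# silhouette body ends big vs small: cap tops
print("bigcap",tri(cs(424,82),ct(283,146)))
```

```text
scene [347 198  12   9  90] [352.4 202.1]
top [332 166  14  15 152] [338.8 172.5]
cap tri (array([ 600. , -188.8,  142.6]), np.float64(1.8576493090223547))  top@140 [ 599.8 -188.7  140. ] scene@136 [ 604.7 -184.   136. ]
[array([466.5, -42.1,  80. ]), array([ 461.7, -230.2,   80. ]), array([ 376.2, -226.4,   80. ]), array([380.9, -41.7,  80. ])] 188.1026372661871 85.60048756498219
ctr [ 421.4 -135.1   80. ] u [0. 1. 0.] yaw 88.53356004019741
seat [ 422.2 -102.1   80. ] load [ 422.1 -107.1   80. ] pivot [ 419.6 -202.1   80. ]
corner tri (array([ 459.9, -229.3,   85.5]), np.float64(2.2671113909722496)) (array([ 380. , -227.2,   84.9]), np.float64(8.530935669808777)) (array([382.1, -42.2,  81.4]), np.float64(2.5906285128055697))
hub (array([ 420.3, -201. ,  144.9]), np.float64(2.2949614985100912)) end (array([ 516. , -246.9,  133.7]), np.float64(0.9728729239604331)) [ 419.1 -200.6  146. ] [ 514.8 -246.1  142. ]
bottle base check [ 602.2 -188.8    0. ]
bigcap (array([612.8, -37.6, 161.9]), np.float64(0.14666955246222524))
```

Call:
{"fn": "apply_moves", "kwargs": {
  "deltas": [
    [-0.028, -0.028, -0.01, 0.13, 1],
    [-0.056, -0.056, -0.02, 0.26, 1],
    [-0.084, -0.084, -0.03, 0.39, 1],
    [-0.112, -0.112, -0.04, 0.52, 1],
    [-0.14, -0.14, -0.05, 0.65, 1]
  ]
}}

```text
time_s: 0.6
ee_pos: [248.2, 382.3, 263.9]
ee_rot: [-180.0, 0.0, 127.5]
force: [0.6, 0.0, 0.1]
gripper_width: 91.1
gripper_force: 0.0
```

```bash
cat >> h.py <<'E'
def go(P,yaw):
    """tool-frame shift (m) and roll (rad) from measured pose to P (mm), yaw (deg)"""
    s=env.state();r=R.from_euler("xyz",s["ee_rot"],degrees=True)
    d=r.inv().apply(np.array(P)-s["ee_pos"])/1e3
    w=(s["ee_rot"][2]-yaw+180)%360-180
    print(np.round(s["ee_pos"],1),np.round(s["ee_rot"],1),"t",round(s["time_s"],2),"d",np.round(d,4),"roll",round(np.radians(w),3),"F",np.round(s["force"],1),"g",round(s["gripper_width"],1),round(s["gripper_force"],1),"q",np.round(s["qpos"],0))
E
python3 -c "
from h import *
go([600.5,-188.5,200],90)"
```

```text
[248.2 382.3 263.9] [-180.     0.   127.5] t 0.6 d [-0.6673 -0.0677  0.0643] roll 0.654 F [0.6 0.  0.1] g 91.1 0.0 q [56.  6. 99. -0. 75. 18.]
```

Call:
{"fn": "apply_moves", "kwargs": {
  "deltas": [
    [-0.045, -0.005, 0, 0.13, 1],
    [-0.09, -0.01, 0, 0.26, 1],
    [-0.135, -0.015, 0, 0.39, 1],
    [-0.18, -0.02, 0, 0.52, 1],
    [-0.225, -0.025, 0, 0.654, 1]
  ]
}}

```text
time_s: 1.1
ee_pos: [366.2, 189.0, 263.8]
ee_rot: [-180.0, -0.0, 90.0]
force: [-0.3, 0.1, -0.3]
gripper_width: 91.4
gripper_force: 0.0
```

```bash
python3 -c "
from h import *
go([600.5,-188.5,200],90)"
```

```text
[366.2 189.  263.8] [-180.   -0.   90.] t 1.1 d [-0.3775  0.2344  0.0638] roll -0.0 F [-0.3  0.1 -0.3] g 91.4 0.0 q [ 26.   2. 104.   0.  75.  26.]
```

Call:
{"fn": "apply_moves", "kwargs": {
  "deltas": [
    [-0.037, 0.023, 0, 0, 1],
    [-0.074, 0.046, 0, 0, 1],
    [-0.111, 0.069, 0, 0, 1],
    [-0.148, 0.092, 0, 0, 1],
    [-0.185, 0.115, 0, 0, 1]
  ]
}}

```text
time_s: 1.6
ee_pos: [482.2, 4.6, 263.7]
ee_rot: [-180.0, -0.0, 90.3]
force: [0.3, 0.7, 0.5]
gripper_width: 91.3
gripper_force: 0.0
```

Call:
{"fn": "apply_moves", "kwargs": {
  "deltas": [
    [-0.04, 0.025, 0, 0, 1],
    [-0.08, 0.05, 0.01, 0, 1],
    [-0.12, 0.075, 0.02, 0, 1],
    [-0.16, 0.1, 0.03, 0, 1],
    [-0.192, 0.119, 0.04, 0, 1]
  ]
}}

```text
time_s: 2.1
ee_pos: [602.5, -187.5, 222.7]
ee_rot: [-180.0, -0.0, 90.2]
force: [0.2, 0.4, 0.4]
gripper_width: 91.2
gripper_force: 0.0
```

```bash
python3 -c "
from h import *
go([600.5,-188.5,127],90)
a=cams.grab_frame('scene')[140:290,260:460];b=cams.grab_frame('top')[100:250,240:440]
cv2.imwrite('pics/pre.png',np.hstack([cv2.resize(x,(400,300),interpolation=2) for x in(a,b)]))"
```

```text
[ 602.5 -187.5  222.7] [-180.    -0.    90.2] t 2.1 d [-0.001  -0.002   0.0957] roll 0.004 F [0.2 0.4 0.4] g 91.2 0.0 q [-18.  23.  81.  -0.  76. -19.]
```

View pics/pre.png

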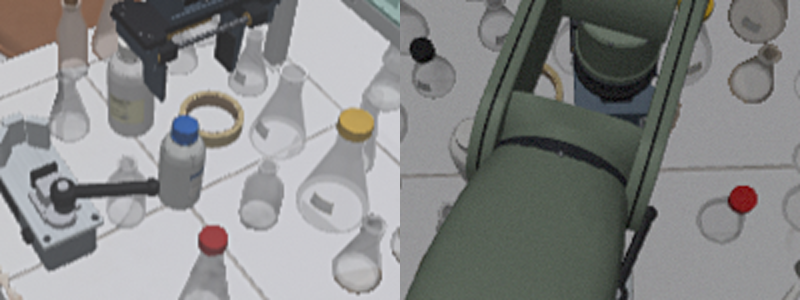

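The gripper is centred above the blue cap in the scene half (cap at 185,128). The arm hides the bottle from the top camera. I'll descend now.

Call:
{"fn": "apply_moves", "kwargs": {
  "deltas": [
    [-0.001, -0.002, 0.02, 0, 1],
    [-0.001, -0.002, 0.04, 0, 1],
    [-0.001, -0.002, 0.06, 0, 1],
    [-0.001, -0.002, 0.08, 0, 1],
    [-0.001, -0.002, 0.095, 0, 1]
  ]
}}

```text
time_s: 2.7
ee_pos: [598.6, -184.9, 127.6]
ee_rot: [-179.9, -0.1, 90.3]
force: [-1.1, -0.2, -0.8]
gripper_width: 91.3
gripper_force: 0.0
```

Call:
{"fn": "apply_moves", "kwargs": {
  "deltas": [
    [0, 0, 0, 0, 1],
    [0, 0, 0, 0, -0.2],
    [0, 0, 0, 0, -0.5],
    [0, 0, 0, 0, -0.8],
    [0, 0, 0, 0, -1]
  ],
  "grip_force": 20
}}

```text
time_s: 3.2
ee_pos: [600.1, -186.1, 129.8]
ee_rot: [179.9, 0.0, 90.3]
force: [-0.4, 0.8, 0.4]
gripper_width: 62.4
gripper_force: 0.0
```

Call:
{"fn": "apply_moves", "kwargs": {
  "deltas": [
    [0, 0, 0, 0, -1],
    [0, 0, 0, 0, -1],
    [0, 0, 0, 0, -1],
    [0, 0, 0, 0, -1]
  ],
  "grip_force": 30
}}

```text
time_s: 3.6
ee_pos: [600.1, -186.1, 129.0]
ee_rot: [179.9, -0.0, 90.3]
force: [0.7, 0.7, 0.1]
gripper_width: 33.8
gripper_force: 30.0
```

Call:
{"fn": "apply_moves", "kwargs": {
  "deltas": [
    [0, 0, -0.01, 0, -1],
    [0, 0, -0.04, 0, -1],
    [0, 0, -0.08, 0, -1],
    [0, 0, -0.12, 0, -1],
    [0, 0, -0.16, 0, -1]
  ]
}}

```text
time_s: 4.1
ee_pos: [599.0, -185.9, 290.3]
ee_rot: [-179.9, -0.0, 90.3]
force: [1.5, 0.4, -3.1]
gripper_width: 34.1
gripper_force: 30.0
```

```bash
python3 -c "
from h import *
go([422.1,-104.6,230],90)"
```

```text
[ 599.  -185.9  290.3] [-179.9   -0.    90.3] t 4.1 d [ 0.0821 -0.1764  0.0606] roll 0.005 F [ 1.5  0.4 -3.1] g 34.1 30.0 q [-18.  21.  74.  -0.  85. -19.]
```

Call:
{"fn": "apply_moves", "kwargs": {
  "deltas": [
    [0.008, -0.017, 0, 0, -1],
    [0.021, -0.046, 0, 0, -1],
    [0.037, -0.08, 0, 0, -1],
    [0.053, -0.114, 0, 0, -1],
    [0.067, -0.144, 0, 0, -1]
  ]
}}

```text
time_s: 4.6
ee_pos: [453.0, -118.9, 288.8]
ee_rot: [-179.9, -0.0, 90.3]
force: [-0.1, -0.3, -3.1]
gripper_width: 34.4
gripper_force: 30.0
```

Call:
{"fn": "apply_moves", "kwargs": {
  "deltas": [
    [0.008, -0.017, 0, 0, -1],
    [0.013, -0.028, 0, 0, -1],
    [0.015, -0.033, 0.005, 0, -1],
    [0.015, -0.033, 0.015, 0, -1],
    [0.015, -0.033, 0.025, 0, -1]
  ]
}}

```text
time_s: 5.1
ee_pos: [422.9, -105.3, 262.9]
ee_rot: [180.0, 0.0, 90.3]
force: [0.4, 0.5, -4.3]
gripper_width: 34.1
gripper_force: 30.0
```

Call:
{"fn": "apply_moves", "kwargs": {
  "deltas": [
    [0, 0, 0, 0, -1],
    [0, 0, 0, 0, -1],
    [0, 0, 0, 0, -1]
  ]
}}

```text
time_s: 5.4
ee_pos: [422.9, -105.2, 263.9]
ee_rot: [180.0, -0.0, 90.3]
force: [0.7, -0.8, -3.7]
gripper_width: 34.0
gripper_force: 30.0
```

```bash
python3 -c "
from h import *
go([422.1,-104.6,214],90)
a=cams.grab_frame('scene')[140:290,200:400];b=cams.grab_frame('top')[130:280,240:440]
cv2.imwrite('pics/a.png',a);cv2.imwrite('pics/b.png',b)
cv2.imwrite('pics/car.png',cv2.resize(a,(800,600),interpolation=2))"
```

```text
[ 422.9 -105.2  263.9] [180.   -0.   90.3] t 5.4 d [ 0.0006 -0.0008  0.0499] roll 0.005 F [ 0.7 -0.8 -3.7] g 34.0 30.0 q [-15.   4. 101.   0.  75. -16.]
```

View pics/car.png

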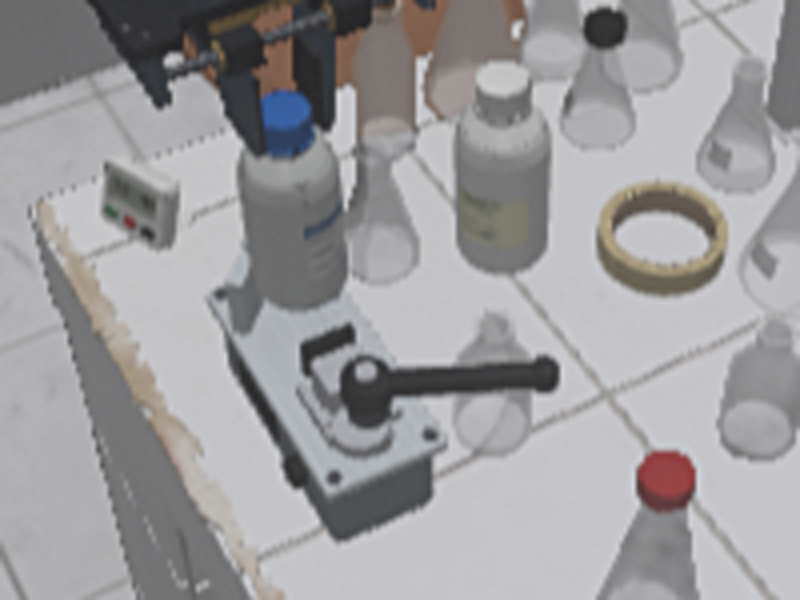

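The scene crop shows the bottle hanging over the plate, held by the cap at (287,122), upright. I'll measure the bottle's offset in the grip from the scene ray, using the blue centroid with the same height offset as at the start.

```bash
python3 - <<'E'
from h import *
def blue(im,c):
    m=cv2.inRange(cv2.cvtColor(im,cv2.COLOR_BGR2HSV),(100,120,60),(125,255,255));k,l,st,ce=cv2.connectedComponentsWithStats(m)
    i=min((i for i in range(1,k) if st[i,4]>30),key=lambda i:np.linalg.norm(ce[i]-c));print(st[i]);return ce[i]
p0=blue(cv2.imread("pics/scene0.png"),(352,202));p1=blue(cv2.imread("pics/a.png"),(72,30))+[200,140]
print(p0,p1)
a=onz("scene",p0,142);b=onz("scene",p1,142+134.9)
print(a,b)
# body edges: vertical axis, body mid; left/right edges at crop (240,200),(347,200)
E
python3 - <<'E'
import cv2
b=cv2.imread("pics/b.png");cv2.imwrite("pics/b4.png",cv2.resize(b,(800,600),interpolation=2))
E
```

```text
[347 198  12   9  90]
[ 65  23  13  15 162]
[352.4        202.14444444] [271.2345679  169.66049383]
[ 601.29036209 -188.47882018  142.        ] [ 421.15581481 -115.08899999  276.9       ]
```

View pics/b4.png

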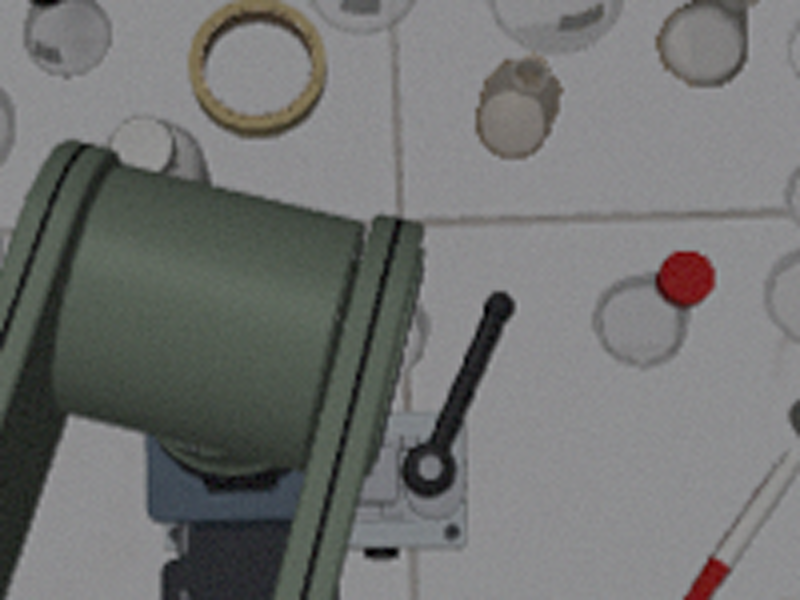

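The top view is blocked by the arm; only the handle at (430,470)–(500,305) is visible, unmoved. Corrected for the mask bias, the bottle axis sits about 2.5–3 mm on the −y side of the TCP, as expected. I'll lower it, with the last part slow.

Call:
{"fn": "apply_moves", "kwargs": {
  "deltas": [
    [0.0005, -0.001, 0.006, 0, -1],
    [0.0005, -0.001, 0.016, 0, -1],
    [0.0005, -0.001, 0.028, 0, -1],
    [0.0005, -0.001, 0.038, 0, -1],
    [0.0005, -0.001, 0.045, 0, -1]
  ]
}}

```text
time_s: 6.0
ee_pos: [420.6, -104.3, 217.4]
ee_rot: [-179.9, -0.0, 90.3]
force: [0.1, 0.5, -3.3]
gripper_width: 34.3
gripper_force: 30.0
```

Call:
{"fn": "apply_moves", "kwargs": {
  "deltas": [
    [0, 0, 0.001, 0, -1],
    [0, 0, 0.002, 0, -1],
    [0, 0, 0.003, 0, -1],
    [0, 0, 0.004, 0, -1],
    [0, 0, 0.005, 0, -1]
  ]
}}

```text
time_s: 6.5
ee_pos: [421.5, -104.5, 214.1]
ee_rot: [180.0, 0.0, 90.3]
force: [0.6, 0.3, -4.1]
gripper_width: 34.1
gripper_force: 30.0
```

```bash
python3 -c "
from h import *
go([421.8,-104.8,209],90)
cv2.imwrite('pics/c.png',cv2.resize(cams.grab_frame('scene')[140:290,200:400],(800,600),interpolation=2))"
```

```text
[ 421.5 -104.5  214.1] [180.    0.   90.3] t 6.5 d [-0.0003  0.0003  0.0051] roll 0.005 F [ 0.6  0.3 -4.1] g 34.1 30.0 q [-15.   5. 107.   0.  68. -16.]
```

View pics/c.png

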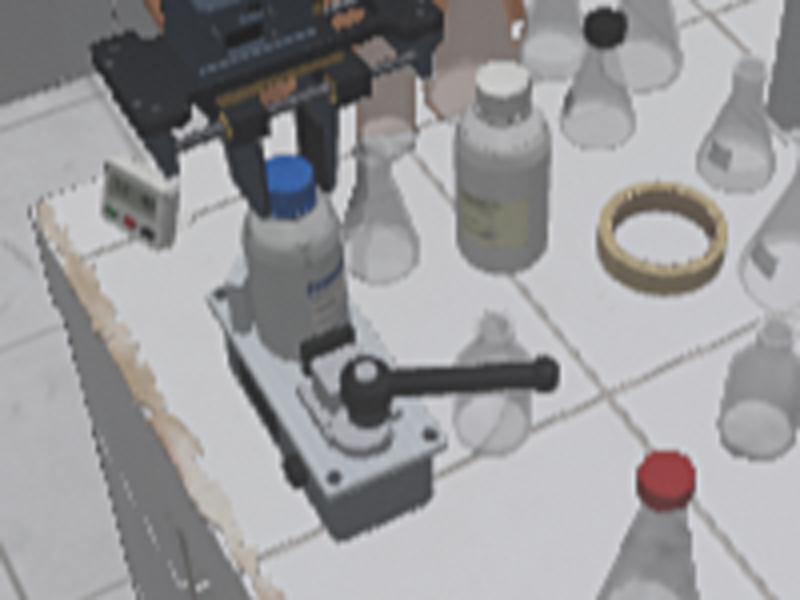

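The bottle is inside the slot between V and pad. Side force is about 0 and the base is about 5 mm above the floor. I'll go on down in small steps.

Call:
{"fn": "apply_moves", "kwargs": {
  "deltas": [
    [0, 0, 0.001, 0, -1],
    [0, 0, 0.002, 0, -1],
    [0, 0, 0.003, 0, -1],
    [0, 0, 0.004, 0, -1]
  ]
}}

```text
time_s: 6.95
ee_pos: [421.3, -104.4, 209.8]
ee_rot: [180.0, -0.0, 90.3]
force: [-0.2, 0.6, -3.8]
gripper_width: 34.1
gripper_force: 30.0
```

Call:
{"fn": "apply_moves", "kwargs": {
  "deltas": [
    [0, 0, 0.0005, 0, -1],
    [0, 0, 0.001, 0, -1],
    [0, 0, 0.001, 0, -1]
  ]
}}

```text
time_s: 7.25
ee_pos: [421.3, -104.5, 209.0]
ee_rot: [180.0, -0.0, 90.3]
force: [-1.0, 0.4, -3.4]
gripper_width: 34.1
gripper_force: 30.0
```

Call:
{"fn": "apply_moves", "kwargs": {
  "deltas": [
    [0, 0, 0.0005, 0, -1],
    [0, 0, 0.001, 0, -1],
    [0, 0, 0.001, 0, -1]
  ]
}}

```text
time_s: 7.55
ee_pos: [421.7, -104.6, 208.8]
ee_rot: [179.9, 0.0, 90.3]
force: [-1.0, 0.8, 5.9]
gripper_width: 34.0
gripper_force: 29.9
```

Call:
{"fn": "apply_moves", "kwargs": {
  "deltas": [
    [0, 0, 0.0005, 0, -1],
    [0, 0, 0.001, 0, -1],
    [0, 0, 0.001, 0, -1]
  ]
}}

```text
time_s: 7.85
ee_pos: [422.1, -104.8, 208.7]
ee_rot: [179.8, 0.1, 90.3]
force: [-1.7, 0.8, 10.4]
gripper_width: 34.5
gripper_force: 29.9
```

Call:
{"fn": "apply_moves", "kwargs": {
  "deltas": [
    [0, 0, -0.001, 0, -0.1],
    [0, 0, -0.001, 0, 0.1],
    [0, 0, -0.001, 0, 0.4],
    [0, 0, -0.001, 0, 0.5],
    [0, 0, -0.001, 0, 0.5]
  ]
}}

```text
time_s: 8.35
ee_pos: [421.2, -104.5, 207.7]
ee_rot: [-180.0, -0.0, 90.3]
force: [-0.5, 1.0, 0.6]
gripper_width: 67.7
gripper_force: 0.0
```

Call:
{"fn": "apply_moves", "kwargs": {
  "deltas": [
    [0, 0, -0.01, 0, 0.5],
    [0, 0, -0.03, 0, 0.5],
    [0, 0, -0.05, 0, 0.5],
    [0, 0, -0.07, 0, 0],
    [0, 0, -0.09, 0, -1]
  ]
}}

```text
time_s: 8.85
ee_pos: [421.4, -104.5, 299.5]
ee_rot: [180.0, 0.0, 90.3]
force: [-0.7, -0.1, 1.1]
gripper_width: 55.7
gripper_force: 0.0
```

```bash
python3 -c "
from h import *
go([421.8,-104.8,209],90)
cv2.imwrite('pics/d.png',cv2.resize(cams.grab_frame('scene')[140:290,200:400],(800,600),interpolation=2))"
```

```text
[ 421.4 -104.5  299.5] [180.    0.   90.3] t 8.85 d [-0.0003  0.0004  0.0905] roll 0.005 F [-0.7 -0.1  1.1] g 55.7 0.0 q [-15.   3.  97.   0.  80. -16.]
```

View pics/d.png

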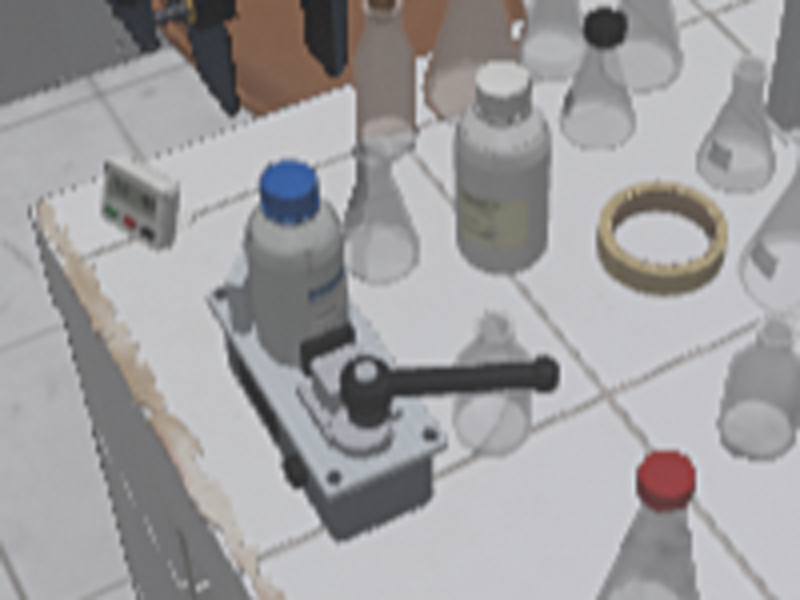

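The bottle (cap at 289,190) stands upright in the slot, let go, and the handle hasn't moved. Next I'll check the flask heights near the handle's path and plan the approach to the bar's counter-clockwise side.

```bash
cat >> h.py <<'E'
PV=np.array([420.,-201.])
def hp(phi,off,r=85,z=125):
    """tool pose beside bar at world angle phi(deg), off mm on its ccw side"""
    f=np.radians(phi);p=PV+r*np.array([np.cos(f),np.sin(f)])+off*np.array([-np.sin(f),np.cos(f)])
    go([p[0],p[1],z],phi+180)
E
python3 - <<'E'
from h import *
cs=lambda x,y:np.array([(x+.5)/4-.5+220,(y+.5)/4-.5+140]);ct=lambda x,y:np.array([(x+.5)/4-.5+205,(y+.5)/4-.5+130])
print(tri(cs(586,478),np.array([411,199.8])),tri(cs(414,325),ct(528,298)))
hp(-25.6,36,z=180)
E
```

```text
(array([ 525.87127474, -355.67604099,  151.93895542]), np.float64(1.4619949404404242)) (array([ 524.671074  , -180.97035574,  108.25333999]), np.float64(7.522604079007742))
[ 423.1 -105.   302.8] [1.796e+02 1.000e-01 9.030e+01] t 8.9 d [-0.1005  0.0877  0.1236] roll -1.119 F [ 2.4 -0.5  2.3] g 51.4 0.0 q [-15.   3.  97.   0.  80. -16.]
```

Call:
{"fn": "apply_moves", "kwargs": {
  "deltas": [
    [-0.02, 0.017, 0, -0.14, -1],
    [-0.04, 0.034, 0, -0.28, -1],
    [-0.06, 0.051, 0.0, -0.42, -1],
    [-0.08, 0.07, 0.0, -0.56, -1],
    [-0.1005, 0.088, 0.0, -0.7, -1]
  ],
  "grip_force": 40
}}

```text
time_s: 9.4
ee_pos: [510.5, -205.3, 298.0]
ee_rot: [180.0, 0.0, 130.7]
force: [0.4, -0.2, 0.2]
gripper_width: 11.1
gripper_force: 0.0
```

Call:
{"fn": "apply_moves", "kwargs": {
  "deltas": [
    [0, 0, 0.02, -0.14, -1],
    [0, 0, 0.05, -0.28, -1],
    [0, 0, 0.08, -0.419, -1],
    [0, 0, 0.11, -0.419, -1],
    [0, 0, 0.123, -0.419, -1]
  ]
}}

```text
time_s: 9.9
ee_pos: [508.3, -203.9, 172.0]
ee_rot: [-180.0, -0.3, 154.4]
force: [0.0, -0.6, 1.1]
gripper_width: 0.1
gripper_force: 0.0
```

```bash
python3 -c "
from h import *
hp(-25.6,36)
cv2.imwrite('pics/e.png',cv2.resize(cams.grab_frame('scene')[120:300,180:420],(800,600),interpolation=2))"
```

```text
[ 508.3 -203.9  172. ] [-180.    -0.3  154.4] t 9.9 d [-0.0044  0.0005  0.047 ] roll -0.0 F [ 0.  -0.6  1.1] g 0.1 0.0 q [-23.  18.  97.   0.  66. -87.]
```

View pics/e.png

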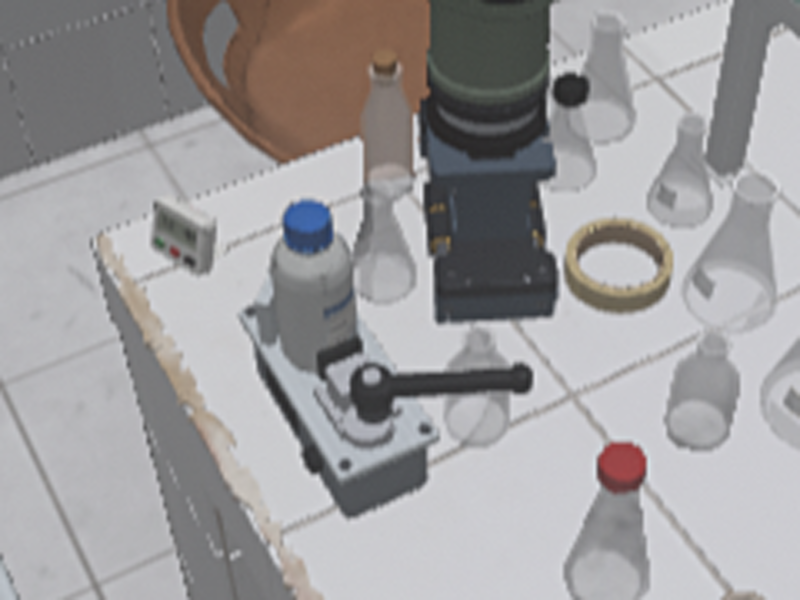

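The scene shows the closed gripper poised on the far (counter-clockwise) side of the bar, whose end is at (518,378), with the bottle untouched. All 10 views are now used, so from here I work from force and numbers.

Call:
{"fn": "apply_moves", "kwargs": {
  "deltas": [
    [-0.003, 0, 0.01, 0, -1],
    [-0.003, 0, 0.025, 0, -1],
    [-0.003, 0, 0.038, 0, -1],
    [-0.003, 0, 0.047, 0, -1],
    [-0.003, 0, 0.047, 0, -1]
  ]
}}

```text
time_s: 10.45
ee_pos: [512.3, -205.7, 127.3]
ee_rot: [180.0, -0.1, 154.4]
force: [-0.5, 0.2, -0.4]
gripper_width: 0.5
gripper_force: 0.0
```

Call:
{"fn": "apply_moves", "kwargs": {
  "deltas": [
    [0, -0.003, 0, 0, -1],
    [0, -0.006, 0, 0, -1],
    [0, -0.009, 0, 0, -1],
    [0, -0.012, 0, 0, -1],
    [0, -0.012, 0, 0, -1]
  ]
}}

```text
time_s: 10.95
ee_pos: [507.2, -217.1, 128.2]
ee_rot: [180.0, 0.0, 154.4]
force: [-0.4, 0.3, 0.4]
gripper_width: 0.5
gripper_force: 0.0
```

Run:
```python
from h import *
hp(-25.6,20.5)
for th in np.arange(1,6)*.06: print(np.round([.085*(1-np.cos(th))-.0205*np.sin(th),-.085*np.sin(th)-.0205*(1-np.cos(th)),th],4))
```

```text
[ 507.2 -217.1  128.2] [180.    0.  154.4] t 10.95 d [ 0.0006 -0.0027  0.0032] roll -0.001 F [-0.4  0.3  0.4] g 0.5 0.0 q [-24.  20. 100.  -0.  60. -89.]
[-0.0011 -0.0051  0.06  ]
[-0.0018 -0.0103  0.12  ]
[-0.0023 -0.0155  0.18  ]
[-0.0024 -0.0208  0.24  ]
[-0.0023 -0.026   0.3   ]
```

Call:
{"fn": "apply_moves", "kwargs": {
  "deltas": [
    [0, -0.0015, 0.001, 0, -1],
    [0, -0.003, 0.002, 0, -1],
    [-0.001, -0.008, 0.002, 0.06, -1],
    [-0.002, -0.0135, 0.002, 0.12, -1],
    [-0.002, -0.0185, 0.002, 0.18, -1]
  ]
}}

```text
time_s: 11.45
ee_pos: [501.1, -233.9, 125.7]
ee_rot: [180.0, -0.0, 144.0]
force: [0.5, 0.2, 0.5]
gripper_width: 0.5
gripper_force: 0.5
```

Run:
```python
from h import *
hp(-25.6-10.3,20.5)
im=cams.grab_frame("scene");np.save("pics/f.npy",im)
# handle end: dark blob furthest from hub
def end(n,im):
    best=None
    for phi in np.arange(0,-180,-1.):
        f=np.radians(phi);v=[]
        for r in np.arange(30,100,4):
            x,y=proj(n,[420+r*np.cos(f),-201+r*np.sin(f),140]);v.append(im[int(round(y)),int(round(x))].max())
        s=np.mean(v)
        if best is None or s<best[1]: best=(phi,s)
    return best
print(end("scene",im),end("scene",cv2.imread("pics/scene0.png")),end("top",cv2.imread("pics/top0.png")))
```

```text
[ 501.1 -233.9  125.7] [180.  -0. 144.] t 11.45 d [-0.     -0.0003  0.0007] roll -0.003 F [0.5 0.2 0.5] g 0.5 0.5 q [-26.  20. 100.   0.  60. -80.]
(np.float64(-28.0), np.float64(64.05555555555556)) (np.float64(-34.0), np.float64(54.94444444444444)) (np.float64(-28.0), np.float64(26.944444444444443))
```

Call:
{"fn": "apply_moves", "kwargs": {
  "deltas": [
    [-0.001, -0.005, 0, 0.06, -1],
    [-0.002, -0.0105, 0, 0.12, -1],
    [-0.0025, -0.0155, 0, 0.18, -1],
    [-0.0025, -0.021, 0, 0.24, -1],
    [-0.0025, -0.026, 0, 0.3, -1]
  ]
}}

```text
time_s: 12.0
ee_pos: [488.1, -255.8, 125.7]
ee_rot: [179.9, -0.1, 126.8]
force: [1.1, 3.8, -0.9]
gripper_width: 0.7
gripper_force: 1.7
```

Run:
```python
from h import *
hp(-25.6-10.3-17.2,20.5)
```

```text
[ 488.1 -255.8  125.7] [ 1.799e+02 -1.000e-01  1.268e+02] t 12.0 d [-0.0002 -0.001   0.0007] roll -0.002 F [ 1.1  3.8 -0.9] g 0.7 1.7 q [-29.  20. 100.   0.  59. -66.]
```

Call:
{"fn": "apply_moves", "kwargs": {
  "deltas": [
    [-0.001, -0.006, 0, 0.06, -1],
    [-0.002, -0.0115, 0, 0.12, -1],
    [-0.0025, -0.0165, 0, 0.18, -1],
    [-0.0025, -0.022, 0, 0.24, -1],
    [-0.0025, -0.027, 0, 0.3, -1]
  ]
}}

```text
time_s: 12.5
ee_pos: [468.9, -273.3, 125.7]
ee_rot: [179.8, -0.1, 109.6]
force: [4.3, 4.9, -2.1]
gripper_width: 0.4
gripper_force: 3.4
```

Run:
```python
from h import *
hp(-25.6-10.3-17.2*2,20.5)
```

```text
[ 468.9 -273.3  125.7] [ 1.798e+02 -1.000e-01  1.096e+02] t 12.5 d [-0.0004 -0.0012  0.0007] roll -0.002 F [ 4.3  4.9 -2.1] g 0.4 3.4 q [-32.  20. 101.   0.  59. -51.]
```

Call:
{"fn": "apply_moves", "kwargs": {
  "deltas": [
    [-0.001, -0.0055, 0, 0.06, -1],
    [-0.002, -0.011, 0, 0.12, -1],
    [-0.0025, -0.0165, 0, 0.18, -1],
    [-0.0025, -0.0215, 0, 0.24, -1],
    [-0.0025, -0.027, 0, 0.3, -1]
  ]
}}

```text
time_s: 13.0
ee_pos: [445.5, -284.4, 125.7]
ee_rot: [179.7, -0.2, 92.4]
force: [8.0, 6.0, -2.7]
gripper_width: 0.2
gripper_force: 4.8
```

Run:
```python
from h import *
hp(-25.6-10.3-17.2*3,20.5)
```

```text
[ 445.5 -284.4  125.7] [179.7  -0.2  92.4] t 13.0 d [-0.0005 -0.0014  0.0007] roll -0.002 F [ 8.   6.  -2.7] g 0.2 4.8 q [-34.  18. 103.   0.  58. -37.]
```

Call:
{"fn": "apply_moves", "kwargs": {
  "deltas": [
    [-0.001, -0.0055, 0, 0.06, -1],
    [-0.002, -0.011, 0, 0.12, -1],
    [-0.0025, -0.016, 0, 0.18, -1],
    [-0.0025, -0.0215, 0, 0.24, -1],
    [-0.0025, -0.0265, 0, 0.3, -1]
  ]
}}

```text
time_s: 13.5
ee_pos: [419.9, -288.2, 125.7]
ee_rot: [179.7, -0.3, 75.1]
force: [9.5, 6.3, -3.0]
gripper_width: 0.3
gripper_force: 5.3
```

Run:
```python
from h import *
hp(-25.6-10.3-17.2*4,20.5)
```

```text
[ 419.9 -288.2  125.7] [179.7  -0.3  75.1] t 13.5 d [-0.0006 -0.0015  0.0007] roll -0.003 F [ 9.5  6.3 -3. ] g 0.3 5.3 q [-36.  17. 106.   0.  57. -21.]
```

Call:
{"fn": "apply_moves", "kwargs": {
  "deltas": [
    [-0.001, -0.0055, 0, 0.06, -1],
    [-0.002, -0.011, 0, 0.12, -1],
    [-0.0025, -0.016, 0, 0.18, -1],
    [-0.0025, -0.0215, 0, 0.24, -1],
    [-0.0025, -0.0265, 0, 0.3, -1]
  ]
}}

```text
time_s: 14.0
ee_pos: [394.0, -284.2, 125.8]
ee_rot: [179.7, -0.4, 57.9]
force: [10.0, 5.3, -3.8]
gripper_width: 0.4
gripper_force: 4.7
```

Run:
```python
from h import *
hp(-25.6-10.3-17.2*5,20.5)
```

```text
[ 394.  -284.2  125.8] [179.7  -0.4  57.9] t 14.0 d [-0.0006 -0.0014  0.0008] roll -0.003 F [10.   5.3 -3.8] g 0.4 4.7 q [-37.  15. 109.   0.  56.  -6.]
```

Call:
{"fn": "apply_moves", "kwargs": {
  "deltas": [
    [0.001, -0.0025, 0, 0.03, -1],
    [0.002, -0.0055, 0, 0.06, -1],
    [0.003, -0.008, 0, 0.09, -1],
    [0.004, -0.0105, 0, 0.12, -1],
    [0.004, -0.013, 0, 0.15, -1]
  ]
}}

```text
time_s: 14.5
ee_pos: [384.1, -277.9, 126.7]
ee_rot: [179.5, 0.1, 49.6]
force: [2.5, -4.8, -2.3]
gripper_width: 0.5
gripper_force: 2.7
```

Run:
```python
from h import *
hp(-25.6-10.3-17.2*5.5,20.5,r=79)
```

```text
[ 384.1 -277.9  126.7] [1.795e+02 1.000e-01 4.960e+01] t 14.5 d [ 0.0028 -0.0022  0.0017] roll 0.002 F [ 2.5 -4.8 -2.3] g 0.5 2.7 q [-37.  14. 110.  -0.  56.   3.]
```

Call:
{"fn": "apply_moves", "kwargs": {
  "deltas": [
    [0, -0.0025, 0, 0.03, -1],
    [0, -0.005, 0.001, 0.06, -1],
    [0, -0.0075, 0.001, 0.09, -1],
    [0, -0.01, 0.001, 0.12, -1],
    [0, -0.0125, 0.001, 0.15, -1]
  ]
}}

```text
time_s: 15.0
ee_pos: [373.6, -269.8, 126.0]
ee_rot: [179.6, 0.1, 41.0]
force: [0.2, -4.6, 1.1]
gripper_width: 0.0
gripper_force: 2.0
```

Run:
```python
from h import *
hp(-25.6-10.3-17.2*6,20.5,r=79)
```

```text
[ 373.6 -269.8  126. ] [1.796e+02 1.000e-01 4.100e+01] t 15.0 d [ 0.0011 -0.0012  0.001 ] roll 0.002 F [ 0.2 -4.6  1.1] g 0.0 2.0 q [-37.  13. 112.  -0.  55.  12.]
```

Call:
{"fn": "apply_moves", "kwargs": {
  "deltas": [
    [0, -0.002, 0, 0.02, -1],
    [0, -0.004, 0, 0.04, -1],
    [0, -0.0055, 0, 0.06, -1],
    [0, -0.007, 0, 0.08, -1],
    [0, -0.0085, 0, 0.1, -1]
  ]
}}

```text
time_s: 15.5
ee_pos: [366.4, -260.6, 124.8]
ee_rot: [-180.0, -0.0, 35.1]
force: [0.3, -3.1, 0.5]
gripper_width: 0.6
gripper_force: 1.2
```

Run:
```python
from h import *
hp(-139.1-5.7,20.5,r=79)
```

```text
[ 366.4 -260.6  124.8] [-180.    -0.    35.1] t 15.5 d [-0.0008  0.0027 -0.0002] roll -0.001 F [ 0.3 -3.1  0.5] g 0.6 1.2 q [-37.  12. 113.   0.  55.  18.]
```

Call:
{"fn": "apply_moves", "kwargs": {
  "deltas": [
    [0, -0.0015, 0, 0.02, -1],
    [0, -0.003, 0, 0.04, -1],
    [0, -0.0045, 0, 0.05, -1],
    [0, -0.006, 0, 0.06, -1],
    [0, -0.006, 0, 0.08, -1]
  ]
}}

```text
time_s: 16.0
ee_pos: [362.6, -255.2, 124.6]
ee_rot: [-179.9, -0.0, 30.6]
force: [-0.1, -0.4, -0.4]
gripper_width: 0.3
gripper_force: 0.0
```

Run:
```python
from h import *
hp(-144.8-4.6,20.5,r=79)
```

```text
[ 362.6 -255.2  124.6] [-179.9   -0.    30.6] t 16.0 d [-0.002   0.003  -0.0004] roll -0.001 F [-0.1 -0.4 -0.4] g 0.3 0.0 q [-37.  11. 114.   0.  55.  23.]
```

Call:
{"fn": "apply_moves", "kwargs": {
  "deltas": [
    [0, -0.001, 0, 0, -1],
    [0, -0.002, 0, 0.01, -1],
    [0, -0.003, 0, 0.02, -1],
    [0, -0.003, 0, 0.02, -1]
  ]
}}

```text
time_s: 16.4
ee_pos: [361.5, -253.3, 124.9]
ee_rot: [-180.0, -0.0, 29.5]
force: [-0.1, -0.4, 0.7]
gripper_width: 0.2
gripper_force: 0.0
```

Run:
```python
from h import *
hp(-150.5,20.5,r=79)
im=cams.grab_frame("top");np.save("pics/g.npy",im)
r0=cv2.imread("pics/top0.png")
# dark score along bar directions in top image, far half
for phi in range(-130,-185,-5):
    f=np.radians(phi);v=[]
    for r in np.arange(30,104,4):
        x,y=proj("top",[420+r*np.cos(f),-201+r*np.sin(f),140]);v.append(int(im[int(round(y)),int(round(x))].max()))
    print(phi,v)
```

```text
[ 361.5 -253.3  124.9] [-180.    -0.    29.5] t 16.4 d [-0.0023  0.0038 -0.0001] roll -0.0 F [-0.1 -0.4  0.7] g 0.2 0.0 q [-37.  11. 114.   0.  55.  24.]
-130 [62, 56, 79, 81, 49, 53, 80, 74, 63, 75, 78, 73, 75, 76, 76, 78, 75, 74, 76]
-135 [55, 56, 81, 80, 77, 65, 82, 78, 61, 74, 71, 70, 75, 71, 64, 69, 69, 65, 69]
-140 [55, 57, 85, 78, 78, 34, 81, 81, 66, 66, 65, 60, 58, 53, 57, 59, 56, 58, 54]
-145 [49, 46, 81, 83, 81, 31, 81, 78, 80, 57, 55, 54, 67, 51, 46, 46, 51, 51, 66]
-150 [42, 56, 76, 80, 83, 75, 30, 83, 80, 75, 23, 33, 26, 22, 17, 21, 28, 19, 51]
-155 [35, 53, 52, 77, 82, 84, 24, 39, 74, 81, 63, 54, 76, 74, 71, 76, 79, 73, 79]
-160 [32, 37, 50, 75, 84, 81, 69, 45, 69, 78, 78, 68, 81, 82, 82, 79, 81, 76, 76]
-165 [30, 20, 42, 43, 83, 80, 79, 84, 23, 44, 80, 78, 78, 43, 37, 40, 32, 47, 42]
-170 [17, 68, 127, 44, 44, 66, 80, 84, 80, 33, 44, 82, 80, 81, 56, 42, 32, 43, 44]
-175 [90, 125, 133, 129, 84, 49, 67, 83, 80, 81, 70, 17, 59, 82, 77, 78, 68, 43, 41]
-180 [133, 131, 129, 132, 123, 123, 41, 52, 77, 79, 77, 81, 76, 39, 16, 62, 81, 79, 79]
```

Force stays at zero after pushing on, so the handle has snapped away. I'll retreat and check.

Call:
{"fn": "apply_moves", "kwargs": {
  "deltas": [
    [0, 0.008, 0, 0, -1],
    [0, 0.02, 0, 0, -1],
    [0, 0.025, -0.02, 0, -1],
    [0, 0.025, -0.06, 0, -1],
    [0, 0.025, -0.1, 0, -1]
  ]
}}

```text
time_s: 16.95
ee_pos: [374.2, -276.1, 225.7]
ee_rot: [-179.9, 0.0, 29.5]
force: [2.3, -1.3, -0.0]
gripper_width: 0.4
gripper_force: 0.0
```

Call:
{"fn": "apply_moves", "kwargs": {
  "deltas": [
    [0, 0.03, -0.03, 0, -1],
    [0, 0.07, -0.06, 0, -1],
    [0, 0.11, -0.08, 0, -1],
    [0, 0.15, -0.08, 0, -1],
    [0, 0.19, -0.08, 0, -1]
  ]
}}

```text
time_s: 17.45
ee_pos: [468.6, -443.3, 305.8]
ee_rot: [179.9, -0.0, 29.5]
force: [-0.2, 0.6, 0.7]
gripper_width: 0.5
gripper_force: 0.0
```

Run:
```python
from h import *
go([400,-450,300],30)
cv2.imwrite("pics/t9.png",cams.grab_frame("top"));cv2.imwrite("pics/s9.png",cams.grab_frame("scene"))
for n,f in(("top","t9"),("scene","s9")):
    im=cv2.imread(f"pics/{f}.png");sc=[]
    for phi in range(0,-185,-1):
        a=np.radians(phi);v=[]
        for r in np.arange(28,104,4):
            x,y=proj(n,[420+r*np.cos(a),-201+r*np.sin(a),140]);v.append(int(im[int(round(y)),int(round(x))].max()))
        sc.append((np.mean(v),phi,max(v)))
    print(n,sorted(sc)[:5])
    m=cv2.inRange(cv2.cvtColor(im,cv2.COLOR_BGR2HSV),(100,120,60),(125,255,255));k,l,st,ce=cv2.connectedComponentsWithStats(m)
    for i in range(1,k):
        if st[i,4]>40: print(st[i],ce[i],onz(n,ce[i],80+142))
```

```text
[ 468.6 -443.3  305.8] [179.9  -0.   29.5] t 17.45 d [-0.0631 -0.028   0.0057] roll -0.009 F [-0.2  0.6  0.7] g 0.5 0.0 q [-44.  23.  70.   0.  87.  16.]
top [(np.float64(27.36842105263158), -161, 41), (np.float64(29.63157894736842), -155, 39), (np.float64(31.31578947368421), -156, 39), (np.float64(32.21052631578947), -157, 39), (np.float64(33.10526315789474), -160, 41)]
[296 236  15  16 196] [302.88265306 243.29081633] [ 421.46077481 -102.22798573  222.        ]
scene [(np.float64(69.84210526315789), -152, 80), (np.float64(70.21052631578948), -159, 77), (np.float64(71.10526315789474), -153, 80), (np.float64(74.15789473684211), -158, 78), (np.float64(74.21052631578948), -154, 80)]
[  0  80  19  27 163] [ 7.52147239 94.6196319 ] [-77.42508855 608.5826523  222.        ]
[ 42 145  38  48 235] [ 60.88085106 167.57446809] [  5.80215744 200.4558774  222.        ]
[265 179  13  10 103] [270.91262136 183.42718447] [ 422.28652129 -102.00014058  222.        ]
[583 381  24  10  44] [595.68181818 386.02272727] [ 673.9145543  -791.15771784  222.        ]
```

The handle stays at about −158°, roughly 10° past dead centre, with the arm well clear. Both cameras put the bottle axis within about 1 mm of the seat. I'll hand the job in.

```bash
python3 -c "
from workcell import env
print(env.job_done())"
```

```text
the job is handed in; nothing more can be done
None
```

The smaller bottle stands in the cradle, its axis within about 1 mm of the measured seat, and the handle snapped over centre and stayed shut after I let go. I handed the job in at about 17.5 s; the hand-in returned no verdict.

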